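Set the charger dial to its orange tab

TASK

On the black battery charger, turn the dial until the white pointer on its rim lines up with the orange tab on the scale around it, then let go. Leave the orange tab where it is, and do not turn the dial of the white charger.

Things in the scene. Friction and masses are not known exactly. Their poses are not given: they have to be found in the camera images.
- dial_grip (a point): Middle of the grey grip bar (52 x 16 mm, 45 mm tall, 59 to 104 mm above the table) on the dial of the black charger, 89 mm above the table on the dial's upright axis. x: along the bar to the pointer, y: across it, z: up. The dial is a dark disc 76 mm across; it turns about z with 0.08 N m of friction, up to 1.3 rad either side of straight back, and stays as left.
- pointer (a point): Tip of the white pointer, a stripe 8 mm wide, 15 mm long on the rim of that disc (top and side) at the bar's +x end, away from the robot: 42 mm from the axis, 59 mm above the table. At the start it lies 0.5 to 1.5 rad clockwise of the orange tab, seen from above. The fixed charger is 210 x 160 x 45 mm, has two green cells in its bays and stands left or right of the white one.
- orange_tab (a point): Inner end of the orange tab on the black charger, 42 mm from the dial's axis, 59 mm above the table; lined up, the pointer's tip meets it. The tab is 9 mm wide, reaches 43 to 59 mm out, top 61 mm above the table, and sits on the dark grey scale collar (top 53 mm) round the dial's far half. Stiff (12 N moves it), but can be knocked out of place. x: outward, z: up.
- white_pointer (a point): Tip of the white pointer on the dial of the other charger, which is white, has empty bays and a blue tab, and is otherwise of the same sizes; not to be turned. 42 mm from that dial's axis, 59 mm above the table; x: outward from the axis, z: up. Either charger is turned up to 20 degrees.

How it is judged (in metres and radians):
At the end, for the whole second after the job is handed in: The pointer's tip on the black charger's dial is within 10 mm (about 13 degrees) of the inner end of the orange tab, and stays there with the dial let go (horizontal distance between pointer and orange_tab below 0.01 m); the robot touches nothing.
It fails at once if the orange tab is pushed more than 6 mm along the scale (distance of orange_tab from where it was at the start of the episode above 0.006 m).
It fails at once if the white charger's dial is turned by more than 8 mm at the rim (distance of white_pointer from where it was at the start of the episode above 0.008 m).
It also fails if it takes over 29 s, if anything falls off the work surface, if the arm or the gripper's body presses on something with over 40 N, if the wrist force passes 120 N, or if a joint passes its speed limit or range.

ROBOT

A 6-joint arm with a two-finger parallel gripper is mounted at the origin on the work surface. World frame = base frame: x ahead of the robot, y to its left, z up, the work surface at z = 0. Lengths are in mm, angles in rad, forces in N, time in s.
With the tool pointing down it reaches from about 350 to 875 mm from the base axis. Payload 4.2 kg.
Tool frame: the origin (TCP) lies at the very end of the fingers, on their centre line; the grasp point (between the pads) lies 19 mm behind it; z points along the fingers, y is the line along which they close (so a half turn about z gives the same grasp; the last joint's range is limited). The gripper opens to 85 mm and grips with 20 to 120 N. Pads are 22 mm wide; open, the fingers measure 114 mm over their backs; the gripper's body (76 mm by 85 mm) begins 54 mm behind the grasp point. The pads swing forward as they close: fully open they stand 13 mm farther back than shut.
Start: joints at [-1.077, 0.385, 0.008, 0, -1.194, -0.259], TCP at [145.423, -607.825, 231.312] pointing down, gripper open.
Joint ranges: [-3.14, 3.14], [-1.21, 2.06], [-1.07, 1.41], [-3.16, 2.05], [-2.99, -0.16], [-3.1, 3.1]. Speed limits (rad/s): [2.79, 2.79, 3.14, 3.14, 3.14, 3.14].

INTERFACE

Orientations are given as a unit quaternion [x, y, z, w].
In Python, from bench import arm gives the robot as it stands.
- The arm moves only by the tool servo_tool, never from a script. Its argument "rows" is a list that holds one entry, the list of rows, each a list of 7 numbers: the finger opening in mm, from 0 to 85.4, then the shift along the tool's x, y, z in mm, then the turn, a rotation vector about the tool's x, y, z in rad. A call has 1 to 10 rows; each row is the pose to reach, as a shift and turn from the pose commanded when the call began, along the tool's axes at that moment; what a row does not reach only later rows make up. A row lasts 1/8 s, in which the tool goes at most 62.5 mm and 10.7 degrees, less where a joint would pass 70% of its speed; a pose out of reach is approached as far as the arm can. A call with a gripper value outside its range is refused whole. The fingers move at their own pace and stop on an object; the grip force is fixed at half the most. Time passes only in rows, so rows that repeat a pose let the fingers close. It gives the time, the measured TCP pose, the force, the opening and the grip force at its end, in the units of the state.
- arm.read_state(): the state, without advancing time (a new reading comes with each control period).
- arm.get_image(name): name is "side" or "top"; returns the picture (384x512x3 uint8, red, green, blue); there is no depth.
- arm.camera_params(name): a dict with "intrinsics" (3x3 intrinsics, pixels), "R" (3x3) and "t" (3): a world point X has camera coordinates R X + t. Camera axes: x right, y down, z forward; pixel columns grow to the right and rows downward; lengths in mm; the calibration is good to about 2 mm. A picture is of the moment at which its call begins. camera_params takes no time and is no camera call.
- arm.job_done(): hands the job in; it is judged then, once.
The state is a dict: "clock": time; "joints": joint angles; "joint_vel": joint speeds; "joint_efforts": joint torques, N m; "position": TCP position; "ee_rot": TCP orientation; "contact_force": force on the tool from outside, world axes, zero at the start; "wrist_torque": the same for the moment, N m; "gripper_width": finger opening in mm; "grasp_force": force on a finger pad.
Only numpy, scipy, OpenCV 4.12 (cv2) and the standard library are available. Lean on these libraries where they do the work, as an engineer would, in place of code of your own. Each camera call takes 0.05 s, during which the arm holds its last target. There are 200 camera calls.

## Working session

There is one attempt and no reset: what is moved stays moved. The work goes in short steps, Python scripts to look and compute and a tool call to move; the robot and the scene stay as the last step left them, time stands still between calls to the robot, and variables do not carry over. Pictures are saved under pics/ and viewed, at most 10 in all, crops included, and the job is handed in when it is done.

Besides the shell and the picture viewer there is one more tool, called after "Request:" as name([rows], argument=value, ...), one row to a line, values as JSON. servo_tool: Moves the arm, as the interface text tells. Its arguments: {"type":"object","properties":{"rows":{"type":"array"}},"required":["rows"]}

```bash
mkdir -p pics; cat > h.py <<'E'
import numpy as np, cv2
from bench import arm
from scipy.spatial.transform import Rotation as Rn
def snap(n,f):
    im=arm.get_image(n); cv2.imwrite('pics/'+f,im[:,:,::-1]); return im
def back(n,u,v,z):
    p=arm.camera_params(n); K,R,t=[np.array(p[k]) for k in('intrinsics','R','t')]
    d=R.T@np.linalg.solve(K,[u,v,1]); c=-R.T@t
    return c+d*(z-c[2])/d[2]
E
python3 - <<'E'
from h import *
a=snap('top','t0.png');b=snap('side','s0.png')
s=arm.read_state();print(s['position'],s['ee_rot'],s['clock'])
for n in('top','side'):
    p=arm.camera_params(n);print(n,-np.array(p['R']).T@np.array(p['t']))
E
```

```text
[ 145.29126132 -607.33437958  230.32844947] [-1.17038640e-01  9.93126860e-01  9.83509133e-04 -1.70958500e-04] 0.1
top [406.87113067 -15.49955789 927.38372297]
side [494.26738206 470.39095832 537.94797043]
```

View pics/t0.png

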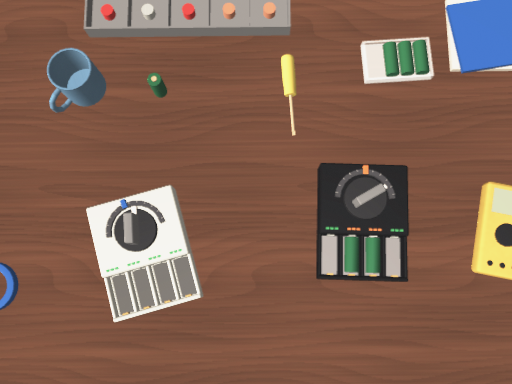

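View pics/s0.png

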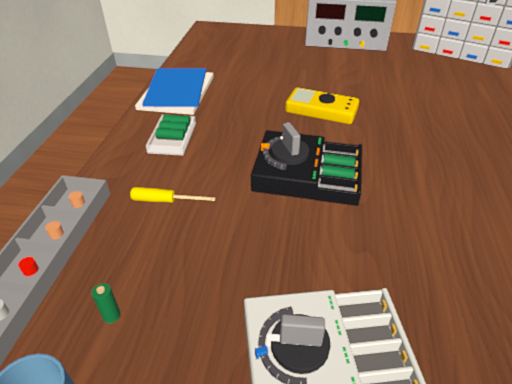

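The top view shows the black charger on the right, with its dial near (366,197), the orange tab near (366,170) and the pointer near (386,186). The white charger is on the left, with its dial near (135,228). I'll measure these more precisely on an enlarged crop.

```bash
python3 - <<'E'
from h import *
im=cv2.imread('pics/t0.png'); 
c=im[150:250,316:416]; cv2.imwrite('pics/c0.png',cv2.resize(c,None,fx=6,fy=6,interpolation=cv2.INTER_CUBIC))
hsv=cv2.cvtColor(im,cv2.COLOR_BGR2HSV).astype(int); H,S,V=hsv[...,0],hsv[...,1],hsv[...,2]
box=np.zeros(H.shape,bool); box[160:215,335:400]=1
def cen(m): y,x=np.nonzero(m&box); return x.mean(),y.mean(),len(x)
o=cen((H<18)&(S>170)&(V>150)); w=cen((V>185)&(S<50)); g=cen((V>90)&(V<185)&(S<40))
print(o,w,g)
for q,z in((o,61),(w,59),(g,104)): print(back('top',q[0],q[1],z))
E
```

```text
(np.float64(nan), np.float64(nan), 0) (np.float64(371.7), np.float64(193.3), 20) (np.float64(366.8897280966767), np.float64(188.0226586102719), 662)
[nan nan nan]
[ 545.25981094 -216.00845764   59.        ]
[ 547.18477592 -197.93841391  104.        ]<stdin>:6: RuntimeWarning: Mean of empty slice.
  ret = ret.dtype.type(ret / rcount)
```

View pics/c0.png

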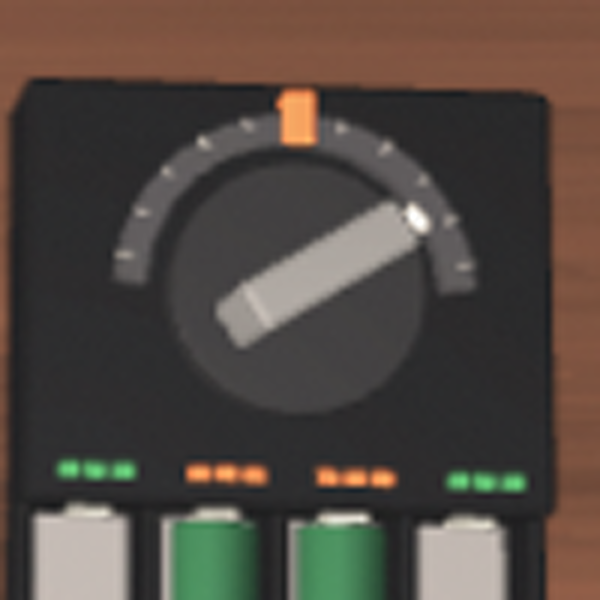

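The crop shows the disc centred at about (299,288) in crop pixels and the tab at (299,117). The bar's top face runs from (258,307) to (407,220), with the white pointer at (418,217).

```bash
python3 - <<'E'
from h import *
f=lambda u,v,z: back('top',316+(u+.5)/6-.5,150+(v+.5)/6-.5,z)
C=f(299,288,59); T=f(299,117,61); P=f(418,217,59); A=f(258,307,104); B=f(407,220,104)
print(C,T,P,A,B,(A+B)/2, np.linalg.norm(B-A))
D=((A+B)/2+C)/2
an=lambda d: np.arctan2(d[1],d[0])
print('tab',an(T-C),an(T-D),'bar',an(B-A),'ptr',an(P-C),an(P-D))
s=arm.read_state();R=Rn.from_quat(s['ee_rot']).as_matrix();print(R.round(3)); 
print('shift to D', R.T@(D-s['position']), D)
E
```

```text
[ 537.68365171 -204.52089025   59.        ] [ 588.84978653 -206.39393687   61.        ] [ 558.617863   -240.73023378   59.        ] [ 525.64397898 -183.02095745  104.        ] [ 549.93003141 -225.92599212  104.        ] [ 537.78700519 -204.47347479  104.        ] 49.3016667264541
tab -0.036590815838104154 -0.03709096279437519 bar -1.0557202662260354 ptr -1.0466025283898828 -1.0479560447882073
[[-0.973 -0.232 -0.001]
 [-0.232  0.973  0.002]
 [ 0.     0.002 -1.   ]]
shift to D [-475.35595495  300.2728371   149.37536586] [ 537.73532845 -204.49718252   81.5       ]
```

Request:
servo_tool([
  [[50,-60,38,10,0,0,0.18],[50,-120,76,20,0,0,0.36],[50,-175,110,30,0,0,0.54],[50,-230,145,40,0,0,0.72],[50,-285,180,45,0,0,0.9],[50,-340,215,50,0,0,1.08],[50,-390,247,55,0,0,1.2],[50,-440,278,60,0,0,1.29],[50,-475,300,60,0,0,1.29],[50,-475,300,60,0,0,1.29]],
])

```text
clock: 1.35
position: [539.0, -203.2, 170.6]
ee_rot: [0.502, 0.865, -0.0, -0.0]
contact_force: [-0.4, 1.0, 0.3]
gripper_width: 50.5
grasp_force: 0.0
```

```bash
cat > e.py <<'E'
from h import *
s=arm.read_state();p=np.array(s['position']);R=Rn.from_quat(s['ee_rot']).as_matrix()
print(s['clock'],p,'y ang',np.arctan2(R[1,1],R[0,1]),R[:,2],s['gripper_width'],s['joints'],s['contact_force'])
print('shift to axis,z72',R.T@(np.array([537.7,-204.5,72])-p))
E
python3 e.py
```

```text
1.35 [ 539.02082342 -203.19342834  170.63028137] y ang 0.5178309544867609 [-8.07997425e-04  2.38028680e-04 -9.99999645e-01] 50.48855260508883 [-7.94930599e-02  3.52943036e-01 -2.02215315e-01 -2.03603883e-04
 -1.01646233e+00 -2.54416157e+00] [-0.4157525   0.99991336  0.26449017]
shift to axis,z72 [-0.54131752 -1.73678108 98.6310026 ]
```

Request:
servo_tool([
  [[50,-0.5,-1.7,30,0,0,0],[50,-0.5,-1.7,60,0,0,0],[50,-0.5,-1.7,80,0,0,0],[50,-0.5,-1.7,92,0,0,0],[50,-0.5,-1.7,97,0,0,0],[50,-0.5,-1.7,97,0,0,0]],
])

```text
clock: 2.1
position: [536.6, -206.9, 74.5]
ee_rot: [0.503, 0.864, 0.0, 0.0]
contact_force: [0.7, 0.2, -0.2]
gripper_width: 49.8
grasp_force: 0.0
```

Request:
servo_tool([
  [[30,0,0,0,0,0,0],[22,0,0,0,0,0,0],[16,0,0,0,0,0,0],[12,0,0,0,0,0,0],[10,0,0,0,0,0,0],[10,0,0,0,0,0,0],[10,0,0,0,0,0,0]],
])

```text
clock: 2.98
position: [537.1, -206.8, 75.1]
ee_rot: [0.503, 0.864, 0.0, 0.001]
contact_force: [0.0, 3.1, 6.4]
gripper_width: 14.9
grasp_force: 59.1
```

```bash
python3 e.py
```

```text
2.975 [ 537.14573134 -206.75135949   75.10908403] y ang 0.515987552659041 [ 1.82975303e-03 -2.86349407e-04 -9.99998285e-01] 14.943330825786305 [-8.60208410e-02  4.58804337e-01 -3.13382944e-01  1.79119684e-04
 -7.96761463e-01 -2.53971019e+00] [0.04408893 3.10913147 6.40112874]
shift to axis,z72 [1.68835565 1.58840295 3.1094482 ]
```

Request:
servo_tool([
  [[10,0,0.2,0,0,0,-0.13],[10,0,0.4,0,0,0,-0.27],[10,0.1,0.7,0,0,0,-0.41],[10,0.2,0.9,0,0,0,-0.55],[10,0.4,1.1,0,0,0,-0.69],[10,0.5,1.2,0,0,0,-0.83],[10,0.7,1.4,0,0,0,-0.96],[10,0.8,1.4,0,0,0,-1.02],[10,0.8,1.4,0,0,0,-1.02],[10,0.8,1.4,0,0,0,-1.02]],
])

```text
clock: 4.22
position: [537.9, -205.4, 75.1]
ee_rot: [0.017, 1.0, -0.0, 0.001]
contact_force: [0.5, 3.1, 5.4]
gripper_width: 14.8
grasp_force: 59.1
```

```bash
python3 e.py
```

```text
4.225 [ 537.93717578 -205.38212358   75.09048913] y ang 1.5364639170523229 [ 1.72098871e-03 -3.39354432e-04 -9.99998462e-01] 14.782203340191339 [-8.33969328e-02  4.59207539e-01 -3.12742510e-01  2.72342622e-04
 -7.97103019e-01 -1.52192170e+00] [0.52885813 3.10158348 5.41852793]
shift to axis,z72 [0.27266623 0.87432808 3.08977684]
```

Request:
servo_tool([
  [[20,0,0,0,0,0,0],[30,0,0,0,0,0,0],[45,0,0,0,0,0,0],[50,0,0,0,0,0,0],[50,0,0,0,0,0,0],[50,0,0,-20,0,0,0],[50,0,0,-50,0,0,0],[50,0,0,-100,0,0,0]],
])

```text
clock: 5.22
position: [535.9, -205.2, 173.7]
ee_rot: [0.018, 1.0, 0.0, -0.002]
contact_force: [1.1, 0.2, -0.4]
gripper_width: 50.3
grasp_force: 0.0
```

Request:
servo_tool([
  [[50,30,0,-20,0,0,0],[50,80,0,-30,0,0,0],[50,130,0,-40,0,0,0],[50,160,0,-40,0,0,0],[50,160,0,-40,0,0,0],[50,160,0,-40,0,0,0]],
])

```text
clock: 5.98
position: [378.0, -199.9, 214.7]
ee_rot: [0.018, 1.0, -0.0, 0.001]
contact_force: [0.6, 0.7, -0.2]
gripper_width: 50.0
grasp_force: 0.0
```

```bash
python3 - <<'E'
from h import *
im=snap('top','t1.png')[:,:,::-1]
cv2.imwrite('pics/c1.png',cv2.resize(im[150:250,316:416],None,fx=6,fy=6,interpolation=cv2.INTER_CUBIC))
E
python3 e.py
```

```text
6.025 [ 378.17210538 -199.89477143  214.40833324] y ang 1.5357885127744058 [ 5.49651500e-04 -2.10515896e-04 -9.99999827e-01] 49.79096567285787 [-1.03269723e-01  5.70628296e-02 -4.70912484e-01  1.76867801e-04
 -1.04225260e+00 -1.50262351e+00] [ 0.25819544 -0.56843009  0.17638356]
shift to axis,z72 [-159.51203528    1.00839648  142.49696279]
```

View pics/c1.png

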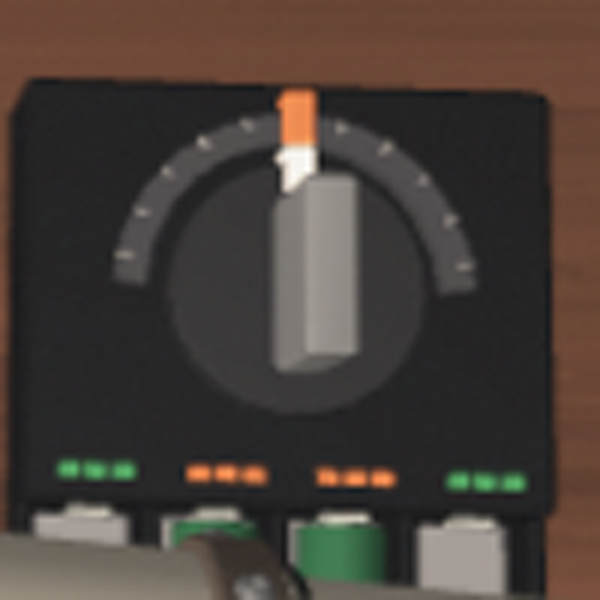

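The white pointer at crop (298,160) now meets the orange tab at (298,117). The tab hasn't moved, and the gripper is clear.

```bash
python3 -c "
from bench import arm
print(arm.job_done())"
```

```text
the job is handed in; nothing more can be done
None
```

The black charger's dial now points at the orange tab and has been let go; the last picture showed the pointer meeting the tab and the tab unmoved. I never went near the white charger, and I handed the job in at about 6 s on the robot's clock (no verdict came back).

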